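# Sweep the brass conchos off the tooling slab into the tray

### The arm

A 6-joint arm with a two-finger parallel gripper is mounted at the origin on the work surface. World frame = base frame: x ahead of the robot, y to its left, z up, the work surface at z = 0. Lengths are in mm, angles in rad, forces in N, time in s.
With the tool pointing down it reaches from about 325 to 775 mm from the base axis. Payload 5.5 kg.
Tool frame: the origin (TCP) lies midway between the tips of the shut fingers; the grasp point (between the pads) lies 19 mm behind it; z points along the fingers, y is the line along which they close (so a half turn about z gives the same grasp; the last joint's range is limited). The gripper opens to 85 mm and grips with 20 to 120 N. Pads are 22 mm wide; open, the fingers measure 114 mm over their backs; the gripper's body (76 mm by 85 mm) begins 54 mm behind the grasp point. The pads swing forward as they close: fully open they stand 13 mm farther back than shut.
Start: joints at [-1.212, 0.091, 1.231, -0, 1.82, -0.057], TCP at [242.354, -548.891, 231.275] pointing down, gripper open.
Joint ranges: [-2.87, 2.87], [-0.86, 2.18], [0.17, 2.46], [-1.51, 4.65], [0.06, 2.69], [-2.65, 2.65]. Speed limits (rad/s): [2.57, 2.57, 3.01, 3.14, 3.14, 3.14].

### API

Orientations are given as a rotation vector (axis times angle).
In Python, from plant import r gives the robot as it stands. The module is installed in compiled form; this text tells all that it offers.
- The arm moves only by the shell command python3 -m crank 'ROWS' [FORCE]. ROWS is JSON, one flat list of numbers, 7 for each row, row after row: the opening, from 0 (shut) to 1 (fully open), then the shift along the world's x, y, z as a fraction of full scale, then the turn, a rotation vector about the world's x, y, z as a fraction of full scale. In form: [claw, tx, ty, tz, wx, wy, wz, claw, tx, ty, tz, wx, wy, wz, ...]. A call has 1 to 10 rows; each row shifts and turns the commanded pose from where the row before left it; what a row does not reach is not made up. Full scale, the value 1, is 0.02 m for a shift and 0.08 rad for a turn. A row lasts 1/10 s, in which the tool goes at most 50 mm and 8.59 degrees, less where a joint would pass 70% of its speed; a pose out of reach is approached as far as the arm can. A call with a number of a shift or a turn outside -1 to 1 is refused whole. A call with a gripper value outside its range is refused whole. The fingers move at their own pace and stop on an object; FORCE is the grip in N (left out, the last holds). Time passes only in rows, so rows that do not move let the fingers close. It gives the time, the measured TCP pose, the force, the opening and the grip force at its end, in the units of the state.
- r.get_obs(): the state, without advancing time (a new reading comes with each control period).
- r.camera(name): name is "scene" or "top" or "wrist"; returns (picture, depth): 480x640x3 uint8, blue, green, red; 480x640 float32, mm along the optical axis (not along the pixel's ray), 0 where there is no reading.
- r.get_calibration(name): a dict with "mtx" (3x3 intrinsics, pixels), "world_to_cam" (4x4, takes a point from world to camera coordinates). Camera axes: x right, y down, z forward; pixel columns grow to the right and rows downward; lengths in mm; the calibration is good to about 2 mm. A picture is of the moment at which its call begins: read the wrist's pose just before it. get_calibration takes no time and is no camera call; for the wrist camera it gives the pose at the moment of the call.
- r.finish_job(): hands the job in; it is judged then, once.
The state is a dict: "time": time; "joints": joint angles; "dq": joint speeds; "tau": joint torques, N m; "eef_pos": TCP position; "ee_rot": TCP orientation; "wrist_force": force on the tool from outside, world axes, zero at the start; "torque": the same for the moment, N m; "gripper_width": finger opening in mm; "grip_force": force on a finger pad.
Only numpy, scipy, OpenCV 4.12 (cv2) and the standard library are available. Lean on these libraries where they do the work, as an engineer would, in place of code of your own. Each camera call takes 0.05 s, during which the arm holds its last target. There are 200 camera calls.

### The job

Clear the marble slab for stamping: push the four brass conchos along it with the fingertips and sweep them over the slab's edge so that all four end in the blue tray standing against it. Only slide them, never pick one up. Leave the wax tin and the edge slicker standing where they are on the slab, and disturb none of the other tools on the bench.

Things in the scene. Friction and masses are not known exactly. Their poses are not given: they have to be found in the camera images.
- slab: fixed white marble tooling slab, 250 mm (its x) by 320 mm (its y) by 40 mm thick, so its top is 40 mm above the bench; origin: centre of its underside on the bench; x away from the robot, turned by up to 0.2 rad. The blue tray stands against one of its two ends (+y or -y), the wooden spool tray against the other
- tray: fixed, empty, open blue enamelled steel tray, 280 mm (its x) by 120 mm (its y), 30 mm deep outside, 2.5 mm walls and floor; its axes are parallel to the slab's; its long side stands 1 mm from the slab's end edge and its rim is 10 mm below the slab's top, so that a thing pushed over that edge drops in; origin: centre of its underside on the bench
- spool_tray: fixed wooden tray of the same outside size, filled with upright thread spools (up to 46 mm above the bench), at the slab's other end; the conchos do not belong in it; origin: centre of its underside on the bench
- concho1: one of four like round brass conchos (cast belt ornaments), 32 mm across, upright rim 6 mm high, domed to 9 mm, about 40 g, flat on the slab at the start, loose, slides easily; origin: centre of its underside, z up at the start. It lies 68 to 96 mm from the slab's middle along the slab's x (two in the near lane, two in the far lane), the two of a lane at least 80 mm apart
- concho2: one of four like round brass conchos (cast belt ornaments), 32 mm across, upright rim 6 mm high, domed to 9 mm, about 40 g, flat on the slab at the start, loose, slides easily; origin: centre of its underside, z up at the start. It lies 68 to 96 mm from the slab's middle along the slab's x (two in the near lane, two in the far lane), the two of a lane at least 80 mm apart
- concho3: one of four like round brass conchos (cast belt ornaments), 32 mm across, upright rim 6 mm high, domed to 9 mm, about 40 g, flat on the slab at the start, loose, slides easily; origin: centre of its underside, z up at the start. It lies 68 to 96 mm from the slab's middle along the slab's x (two in the near lane, two in the far lane), the two of a lane at least 80 mm apart
- concho4: one of four like round brass conchos (cast belt ornaments), 32 mm across, upright rim 6 mm high, domed to 9 mm, about 40 g, flat on the slab at the start, loose, slides easily; origin: centre of its underside, z up at the start. It lies 68 to 96 mm from the slab's middle along the slab's x (two in the near lane, two in the far lane), the two of a lane at least 80 mm apart
- wax_tin: round green-lidded tin of wax, 56 mm across, 24 mm high, standing loose along the slab's middle line (within 10 mm of it along the slab's x), to be left alone; origin: centre of its underside
- slicker: dark grooved wooden edge slicker, 28 mm across, 45 mm tall, standing loose along the slab's middle line (within 10 mm of it along the slab's x), easily knocked over, to be left alone; origin: centre of its underside
- maul: maul standing on its white head (64 mm across, 85 mm high) with a brown handle upward, 203 mm tall in all, on the bench beyond the trays on the right; origin: centre of its underside
- awl: awl with a wooden haft lying on the bench beyond the trays on the left, about 150 mm long, 26 mm thick; origin on the bench under the haft, x towards its point
- dye: dark dye bottle with a black cap, 48 mm across, 85 mm tall, on the bench beyond the trays on the right; origin: centre of its underside
- anvil: round steel snap-setting anvil, 52 mm across, 18 mm high, on the bench beyond the trays on the left; origin: centre of its underside

How it is judged (in metres and radians):
At the end, for the whole second after the job is handed in: All four conchos lie at rest within the blue tray's walls, below its rim (origin less than 28 mm above its underside; leaning or upside down is fine); the wax tin and slicker stand within 15 mm, and the maul, awl, dye bottle and anvil within 30 mm, of where they began, none tipped over (x of concho1 in the frame of tray between -0.1375 and 0.1375 m and y of concho1 in the frame of tray between -0.0575 and 0.0575 m and z of each of concho1, concho2, concho3, concho4 in the frame of tray below 0.028 m and linear speed of each of concho1, concho2, concho3, concho4 below 0.02 m/s and x of concho2 in the frame of tray between -0.1375 and 0.1375 m and y of concho2 in the frame of tray between -0.0575 and 0.0575 m and x of concho3 in the frame of tray between -0.1375 and 0.1375 m and y of concho3 in the frame of tray between -0.0575 and 0.0575 m and x of concho4 in the frame of tray between -0.1375 and 0.1375 m and y of concho4 in the frame of tray between -0.0575 and 0.0575 m and distance of each of wax_tin, slicker from where it was at the start of the episode below 0.015 m and angle between each of wax_tin, slicker, maul, dye, anvil's own z axis and vertical below 0.3 rad and distance of each of maul, awl, dye, anvil from where it was at the start of the episode below 0.03 m); the robot touches nothing.
It fails at once if a concho is lifted (level and more than 12 mm above the slab's top, or its underside centre more than 20 mm above it at any tilt) ((height (world z) of concho1 above 0.06 m or (height (world z) of concho1 above 0.052 m and angle between concho1's own z axis and vertical below 0.35 rad)) or (height (world z) of concho2 above 0.06 m or (height (world z) of concho2 above 0.052 m and angle between concho2's own z axis and vertical below 0.35 rad)) or (height (world z) of concho3 above 0.06 m or (height (world z) of concho3 above 0.052 m and angle between concho3's own z axis and vertical below 0.35 rad)) or (height (world z) of concho4 above 0.06 m or (height (world z) of concho4 above 0.052 m and angle between concho4's own z axis and vertical below 0.35 rad))).
It fails at once if the wax tin or the slicker is pushed more than 15 mm or tipped over ((distance of wax_tin from where it was at the start of the episode above 0.015 m or angle between wax_tin's own z axis and vertical above 0.5 rad) or (distance of slicker from where it was at the start of the episode above 0.015 m or angle between slicker's own z axis and vertical above 0.5 rad)).
It fails at once if the maul, awl, dye bottle or anvil is pushed more than 30 mm or tipped over ((distance of maul from where it was at the start of the episode above 0.03 m or angle between maul's own z axis and vertical above 0.5 rad) or distance of awl from where it was at the start of the episode above 0.03 m or (distance of dye from where it was at the start of the episode above 0.03 m or angle between dye's own z axis and vertical above 0.5 rad) or (distance of anvil from where it was at the start of the episode above 0.03 m or angle between anvil's own z axis and vertical above 0.5 rad)).
It also fails if it takes over 61 s, if anything falls off the work surface, if the arm or the gripper's body presses on something with over 40 N, if the wrist force passes 120 N, or if a joint passes its speed limit or range.

## Working session

There is one attempt and no reset: what is moved stays moved. The work goes in short steps, Python scripts to look and compute and a shell command to move; the robot and the scene stay as the last step left them, time stands still between calls to the robot, and variables do not carry over. Pictures are saved under pics/ and viewed, at most 12 in all, crops included, and the job is handed in when it is done.

```bash
mkdir -p pics
python3 - <<'E'
from plant import r
import cv2,numpy as np
o=r.get_obs();print(o['time'],o['eef_pos'],o['ee_rot'],o['gripper_width'])
for n in("top",):
    p,d=r.camera(n);c=r.get_calibration(n);cv2.imwrite(f"pics/{n}0.png",p);np.savez(n+"0.npz",p=p,d=d,**c);print(c)
E
```

```text
0.0 [ 242.24695688 -548.61099143  230.12778411] [-3.07203953e+00 -6.48019302e-01  5.27568608e-04] 85.51705872927397
{'mtx': array([[621.14091046,   0.        , 329.48505951],
       [  0.        , 621.14091046, 243.77196034],
       [  0.        ,   0.        ,   1.        ]]), 'world_to_cam': array([[-2.40644378e-02, -9.99688554e-01,  6.61045880e-03,
         2.18026808e+01],
       [-9.96458585e-01,  2.34527379e-02, -8.07481148e-02,
         5.55612110e+02],
       [ 8.05679328e-02, -8.53020641e-03, -9.96712618e-01,
         1.74146286e+03],
       [ 0.00000000e+00,  0.00000000e+00,  0.00000000e+00,
         1.00000000e+00]])}
```

View pics/top0.png

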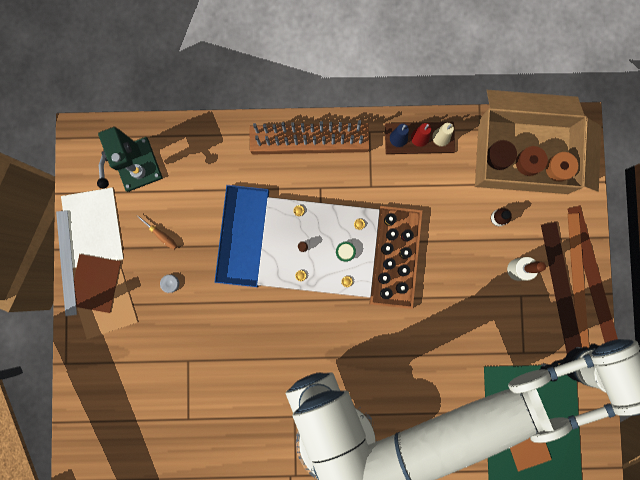

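The blue tray is at the left (+y) end. The conchos are near pixels (299,211), (360,224), (301,276) and (347,282), the tin is at (346,252) and the slicker at (303,246).

```bash
cat > h.py <<'E'
import numpy as np,cv2
def back(c,u,v,z):
    K=c['mtx'];T=c['world_to_cam'];R=T[:3,:3];t=T[:3,3]
    C=-R.T@t;d=R.T@np.linalg.inv(K)@np.array([u,v,1.]);return C+d*(z-C[2])/d[2]
E
python3 - <<'E'
import numpy as np,cv2
from h import *
c=np.load('top0.npz');p=c['p'];hsv=cv2.cvtColor(p,cv2.COLOR_BGR2HSV)
# slab corners: white mask
m=((hsv[...,1]<40)&(hsv[...,2]>130)).astype(np.uint8);m[:180]=0;m[310:]=0;m[:,:250]=0;m[:,390:]=0
m=cv2.morphologyEx(m,cv2.MORPH_OPEN,np.ones((3,3)))
n,l,s,_=cv2.connectedComponentsWithStats(m);k=1+s[1:,4].argmax()
pts=cv2.findNonZero((l==k).astype(np.uint8))
W=np.array([back(c,u,v,40)[:2] for u,v in pts[:,0]],np.float32)
rc=cv2.minAreaRect(W);print('slab',rc);psi=np.deg2rad(rc[2]);print(cv2.boxPoints(rc))
b=((hsv[...,0]>100)&(hsv[...,0]<125)&(hsv[...,1]>150)).astype(np.uint8);b[:, :205]=0;b[:,280:]=0;b[:180]=0;b[300:]=0
W=np.array([back(c,u,v,30)[:2] for u,v in cv2.findNonZero(b)[:,0]],np.float32);print('tray',cv2.minAreaRect(W))
g=((hsv[...,0]>15)&(hsv[...,0]<32)&(hsv[...,1]>110)).astype(np.uint8);g[l!=k]&=1
for n0,(u,v) in dict(A=(299,211),B=(360,224),C=(301,276),D=(347,282)).items():
    q=g[v-10:v+11,u-10:u+11];y,x=np.nonzero(q);uu,vv=(x.min()+x.max())/2+u-10,(y.min()+y.max())/2+v-10
    print(n0,len(x),x.min(),x.max(),y.min(),y.max(),back(c,x.mean()+u-10,y.mean()+v-10,45)[:2],back(c,uu,vv,45)[:2])
for n0,(u,v,z) in dict(tin=(346,252,64),sl=(303,246,85)).items(): print(n0,back(c,u,v,z)[:2])
cv2.imwrite('pics/crop.png',cv2.resize(p[175:315,205:435],None,fx=3.4,fy=3.4,interpolation=cv2.INTER_CUBIC))
E
```

```text
slab ((547.6260986328125, 40.60563659667969), (318.0973205566406, 248.6304473876953), 82.41986846923828)
[[ 403.4167  -100.65441]
 [ 649.87445 -133.45192]
 [ 691.8355   181.86569]
 [ 445.37775  214.6632 ]]
tray ((585.3749389648438, 256.5513916015625), (121.04852294921875, 278.23345947265625), 82.41768646240234)
A 89 5 15 4 14 [650.79145822  93.02979019] [651.50671045  92.25650161]
B 92 4 14 5 15 [608.67315118 -75.97810739] [607.94568632 -75.52966757]
C 87 4 14 5 14 [467.42512051  92.17320261] [467.27260457  93.17062155]
D 92 5 15 4 14 [448.52631625 -36.93693677] [448.81376891 -37.58174019]
tin [528.67432953 -36.25461268]
sl [546.50248842  81.72891231]
```

View pics/crop.png

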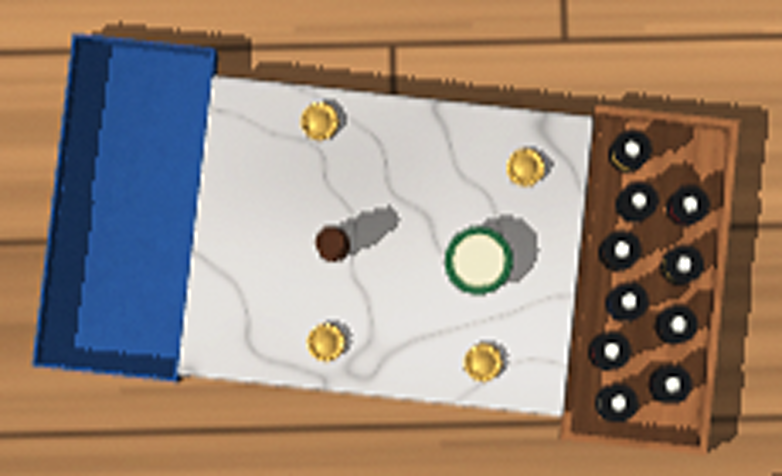

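The view confirms the layout. I'll push each concho in a pocket between partly open fingers, starting with the front one in each lane. First I move above the spot behind A.

```bash
python3 -m crank '[0.2,1,1,0.5,0,0,0.787,0.2,1,1,0.5,0,0,0.787,0.2,1,1,0.5,0,0,0.787,0.2,1,1,0.5,0,0,0.787,0.2,1,1,0,0,0,0.787,0.2,1,1,0,0,0,0.787,0.2,1,1,0,0,0,0.787,0.2,1,1,0,0,0,0.787,0.2,1,1,0,0,0,0.787,0.2,1,1,0,0,0,0.787]'
python3 -m crank '[0.2,1,1,0,0,0,0.787,0.2,1,1,0,0,0,0.787,0.2,1,1,0,0,0,0.787,0.2,1,1,0,0,0,0,0.2,1,1,0,0,0,0,0.2,1,1,0,0,0,0,0.2,1,1,0,0,0,0,0.2,1,1,0,0,0,0,0.2,1,1,0,0,0,0,0.2,1,1,0,0,0,0]'
python3 -m crank '[0.2,0,1,0,0,0,0,0.2,0,1,0,0,0,0,0.2,0,1,0,0,0,0,0.2,0,1,0,0,0,0,0.2,0,1,0,0,0,0,0.2,0,1,0,0,0,0,0.2,0,1,-0.5,0,0,0,0.2,0,1,-1,0,0,0,0.2,0,1,-1,0,0,0,0.2,0,0.5,-1,0,0,0]'
```

```text
time: 1.05
eef_pos: [442.9, -347.9, 270.5]
ee_rot: [-2.719, -1.571, 0.001]
wrist_force: [-0.1, -0.0, 0.3]
gripper_width: 17.0
grip_force: 0.0
time: 2.05
eef_pos: [643.0, -147.9, 270.3]
ee_rot: [-2.561, -1.817, 0.002]
wrist_force: [-0.2, -0.5, 0.5]
gripper_width: 17.2
grip_force: 0.0
time: 3.05
eef_pos: [641.3, 42.9, 201.2]
ee_rot: [2.561, 1.819, 0.001]
wrist_force: [0.3, -0.5, 0.7]
gripper_width: 16.8
grip_force: 0.0
```

```bash
python3 -m crank '[0.2,0.1,0.25,-1,0,0,0.85,0.2,0.1,0.25,-1,0,0,0.85,0.2,0,0,-1,0,0,0.85,0.2,0,0,-1,0,0,0,0.2,0,0,-1,0,0,0,0.2,0,0,-1,0,0,0,0.2,0,0,-1,0,0,0,0.2,0,0,0,0,0,0]'
python3 - <<'E'
from plant import r
import cv2,numpy as np
from h import *
p,d=r.camera("wrist");cv2.imwrite("pics/w1.png",p)
p,d=r.camera("scene");cv2.imwrite("pics/s1.png",p[150:450])
o=r.get_obs();print(o['eef_pos'],o['ee_rot'])
E
```

```text
time: 3.85
eef_pos: [643.5, 51.1, 57.8]
ee_rot: [-2.361, -2.067, 0.008]
wrist_force: [-0.3, -0.7, -1.1]
gripper_width: 16.9
grip_force: 0.0
[645.68359648  51.19003797  61.73690807] [-2.36356254e+00 -2.06924497e+00  5.67121392e-04]
```

View pics/w1.png

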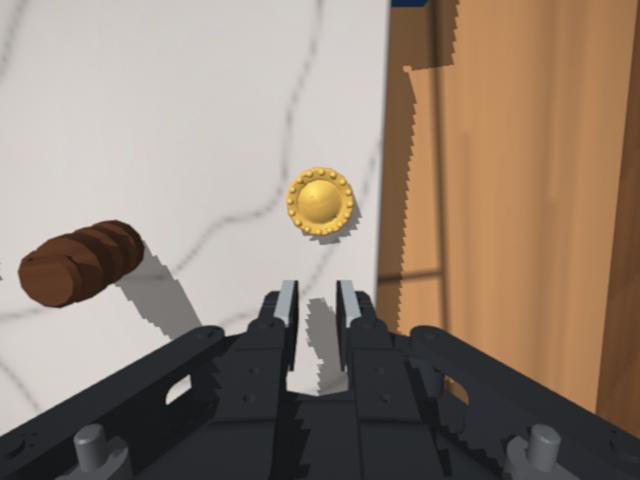

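View pics/s1.png

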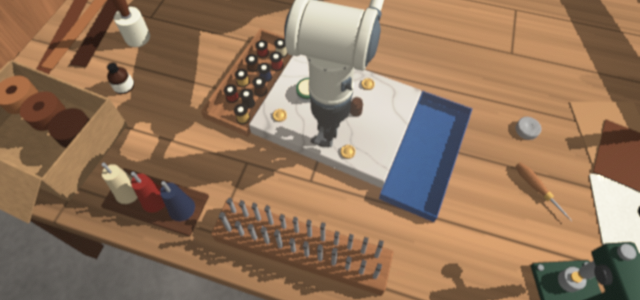

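The wrist view shows concho A at (320,201), centred ahead of the finger gap at column ~317, with the slicker well to the left. The scene view agrees. Next I descend gently.

```bash
python3 -m crank '[0.2,0,0,-0.5,0,0,0,0.2,0,0,-0.25,0,0,0,0.2,0,0,-0.1,0,0,0,0.2,0,0,-0.05,0,0,0,0.2,0,0,0,0,0,0]'
python3 - <<'E'
from plant import r
import cv2,numpy as np
o=r.get_obs();print(o['eef_pos'],o['wrist_force'])
p,d=r.camera("wrist");cv2.imwrite("pics/w2.png",p[180:420,180:480])
E
```

```text
time: 4.45
eef_pos: [646.4, 51.1, 43.3]
ee_rot: [-2.364, -2.069, 0.0]
wrist_force: [0.5, 0.3, 0.4]
gripper_width: 17.0
grip_force: 0.0
[646.37406686  51.11633513  43.2606258 ] [0.5464652  0.30933678 0.35866247]
```

View pics/w2.png

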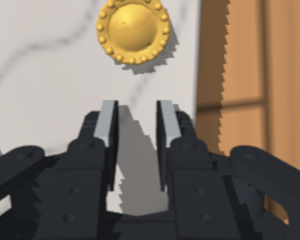

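No contact with the slab. The concho at (135,30) in this crop is centred on the finger gap, so I push.

```bash
python3 -m crank '[0.2,0.04,0.3,-0.04,0,0,0,0.2,0.04,0.3,0,0,0,0,0.2,0.04,0.3,0,0,0,0,0.2,0.053,0.4,0,0,0,0,0.2,0.066,0.5,0,0,0,0,0.2,0.066,0.5,0,0,0,0,0.2,0.066,0.5,0,0,0,0,0.2,0.066,0.5,0,0,0,0]'
python3 - <<'E'
from plant import r
import cv2,numpy as np
o=r.get_obs();print(o['eef_pos'],o['wrist_force'])
p,d=r.camera("wrist");cv2.imwrite("pics/w3.png",p[120:420,180:480])
E
```

```text
time: 5.3
eef_pos: [655.2, 118.1, 42.5]
ee_rot: [-2.363, -2.07, 0.0]
wrist_force: [-0.7, -0.3, 0.3]
gripper_width: 17.1
grip_force: 0.1
[655.18031521 118.14716725  42.4676486 ] [-0.65948082 -0.29258515  0.27521128]
```

View pics/w3.png

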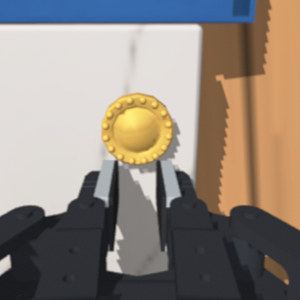

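Concho A sits nested at (138,128), right between the fingertips. I push it over the edge, then rise.

```bash
python3 -m crank '[0.2,0.066,0.5,0,0,0,0,0.2,0.066,0.5,0,0,0,0,0.2,0.066,0.5,0,0,0,0,0.2,0.066,0.5,0,0,0,0,0.2,0.066,0.5,0,0,0,0,0.2,0.066,0.5,0,0,0,0,0.2,0.066,0.5,0,0,0,0,0.2,0.04,0.3,0,0,0,0,0.2,0,0,0,0,0,0]'
python3 -m crank '[0.2,0,0,1,0,0,0,0.2,0,0,1,0,0,0,0.2,0,0,1,0,0,0,0.2,0,0,1,0,0,0,0.2,-1,-0.7,0,0,0,0,0.2,-1,-0.7,0,0,0,0,0.2,-1,-0.7,0,0,0,0,0.2,-1,-0.7,0,0,0,0,0.2,-1,-0.7,0,0,0,0,0.2,-1,-0.7,0,0,0,0]'
```

```text
time: 6.25
eef_pos: [665.1, 194.2, 42.4]
ee_rot: [-2.362, -2.071, -0.0]
wrist_force: [-0.4, 0.0, 0.2]
gripper_width: 17.4
grip_force: 0.0
time: 7.25
eef_pos: [544.3, 108.1, 122.6]
ee_rot: [2.364, 2.069, -0.0]
wrist_force: [0.3, 0.0, -0.2]
gripper_width: 17.0
grip_force: 0.0
```

```bash
python3 -m crank '[0.2,-1,-0.7,0,0,0,0,0.2,-1,-0.7,0,0,0,0,0.2,-1,-0.7,0,0,0,0,0.2,-1,-0.7,0,0,0,0,0.2,0,0,0,0,0,0]'
python3 - <<'E'
from plant import r
import cv2,numpy as np
o=r.get_obs();print(o['eef_pos'],o['ee_rot'])
p,d=r.camera("top");cv2.imwrite("pics/t2.png",cv2.resize(p[175:315,205:435],None,fx=3,fy=3))
E
```

```text
time: 7.75
eef_pos: [463.8, 51.6, 122.8]
ee_rot: [2.365, 2.067, -0.0]
wrist_force: [0.9, 0.2, -0.7]
gripper_width: 17.1
grip_force: 0.0
[463.75295778  51.61202302 122.8447169 ] [ 2.36502010e+00  2.06663660e+00 -2.79671272e-04]
```

View pics/t2.png

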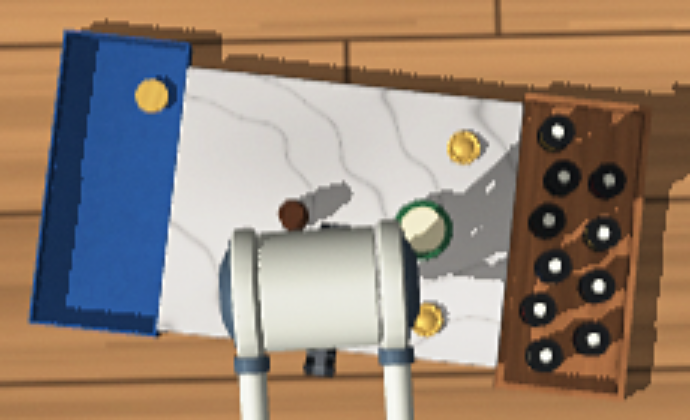

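Concho A lies in the tray at (152,95), everything else undisturbed. Next is C.

```bash
python3 -m crank '[0.2,-0.08,0,-1,0,0,0,0.2,0,0,-1,0,0,0,0.2,0,0,-1,0,0,0,0.2,0,0,-0.8,0,0,0,0.2,0,0,-0.2,0,0,0,0.2,0.04,0.3,0,0,0,0,0.2,0.04,0.3,0,0,0,0,0.2,0.04,0.3,0,0,0,0,0.2,0.053,0.4,0,0,0,0,0.2,0.066,0.5,0,0,0,0]'
python3 -m crank '[0.2,0.066,0.5,0,0,0,0,0.2,0.066,0.5,0,0,0,0,0.2,0.066,0.5,0,0,0,0,0.2,0.066,0.5,0,0,0,0,0.2,0.066,0.5,0,0,0,0,0.2,0.066,0.5,0,0,0,0]'
python3 - <<'E'
from plant import r
import cv2,numpy as np
o=r.get_obs();print(o['eef_pos'],o['wrist_force'])
p,d=r.camera("wrist");cv2.imwrite("pics/w4.png",p[120:420,180:480])
E
```

```text
time: 8.8
eef_pos: [468.7, 89.9, 43.1]
ee_rot: [2.363, 2.069, 0.001]
wrist_force: [0.8, -0.5, 1.1]
gripper_width: 17.1
grip_force: 0.2
time: 9.4
eef_pos: [476.3, 150.0, 42.4]
ee_rot: [-2.364, -2.07, 0.0]
wrist_force: [0.7, -0.4, 0.0]
gripper_width: 16.9
grip_force: 0.2
[476.31759954 149.97235952  42.44071596] [ 0.71007852 -0.39636908  0.03493036]
```

View pics/w4.png

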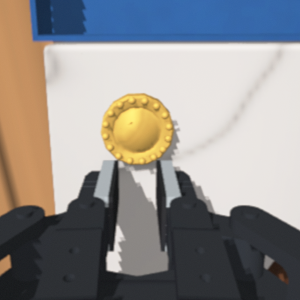

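C is nested at (138,128). I push it off, rise and go back behind D.

```bash
python3 -m crank '[0.2,0.066,0.5,0,0,0,0,0.2,0.066,0.5,0,0,0,0,0.2,0.066,0.5,0,0,0,0,0.2,0.066,0.5,0,0,0,0,0.2,0.066,0.5,0,0,0,0,0.2,0.066,0.5,0,0,0,0,0.2,0.053,0.4,0,0,0,0,0.2,0,0,0,0,0,0]'
python3 -m crank '[0.2,0,0,1,0,0,0,0.2,0,0,1,0,0,0,0.2,0,0,1,0,0,0,0.2,-0.14,-1,0,0,0,0,0.2,-0.14,-1,0,0,0,0,0.2,-0.14,-1,0,0,0,0,0.2,-0.14,-1,0,0,0,0,0.2,-0.14,-1,0,0,0,0,0.2,-0.14,-1,0,0,0,0,0.2,-0.14,-1,0,0,0,0]'
python3 -m crank '[0.2,-0.14,-1,0,0,0,0,0.2,-0.14,-1,0,0,0,0,0.2,-0.14,-1,0,0,0,0,0.2,-0.14,-1,0,0,0,0,0.2,-0.14,-1,0,0,0,0,0.2,-0.14,-1,0,0,0,0,0.2,-0.14,-1,0,0,0,0,0.2,-0.14,-0.7,0,0,0,0,0.2,0,0,0,0,0,0]'
```

```text
time: 10.25
eef_pos: [485.2, 218.2, 42.4]
ee_rot: [-2.362, -2.071, -0.0]
wrist_force: [0.0, -0.7, 0.8]
gripper_width: 17.3
grip_force: 0.0
time: 11.25
eef_pos: [465.4, 76.0, 102.5]
ee_rot: [2.364, 2.069, -0.0]
wrist_force: [0.2, 0.2, -0.5]
gripper_width: 17.1
grip_force: 0.0
time: 12.15
eef_pos: [442.8, -78.4, 102.5]
ee_rot: [2.366, 2.066, -0.001]
wrist_force: [0.5, -0.2, 0.6]
gripper_width: 17.3
grip_force: 0.0
```

```bash
python3 -m crank '[0.2,0.02,0.05,-1,0,0,0,0.2,0,0,-1,0,0,0,0.2,0,0,-0.8,0,0,0,0.2,0,0,-0.2,0,0,0,0.2,0.04,0.3,0,0,0,0,0.2,0.04,0.3,0,0,0,0,0.2,0.04,0.3,0,0,0,0,0.2,0.053,0.4,0,0,0,0,0.2,0.066,0.5,0,0,0,0,0.2,0.066,0.5,0,0,0,0]'
python3 -m crank '[0.2,0.066,0.5,0,0,0,0,0.2,0.066,0.5,0,0,0,0,0.2,0.066,0.5,0,0,0,0,0.2,0.066,0.5,0,0,0,0,0.2,0.066,0.5,0,0,0,0,0.2,0.066,0.5,0,0,0,0,0.2,0.066,0.5,0,0,0,0,0.2,0.066,0.5,0,0,0,0,0.2,0.066,0.5,0,0,0,0,0.2,0.066,0.5,0,0,0,0]'
python3 - <<'E'
from plant import r
import cv2,numpy as np
o=r.get_obs();print(o['eef_pos'],o['wrist_force'])
p,d=r.camera("wrist");cv2.imwrite("pics/w5.png",p[120:420,180:480])
E
```

```text
time: 13.15
eef_pos: [450.0, -29.0, 42.8]
ee_rot: [2.363, 2.069, 0.001]
wrist_force: [0.4, -0.5, -0.7]
gripper_width: 17.3
grip_force: 0.3
time: 14.15
eef_pos: [463.0, 71.0, 42.5]
ee_rot: [-2.364, -2.069, 0.0]
wrist_force: [-0.4, -0.6, 0.0]
gripper_width: 17.1
grip_force: 0.3
[462.99026896  70.95537518  42.45654271] [-0.37112465 -0.57390297  0.01107082]
```

View pics/w5.png

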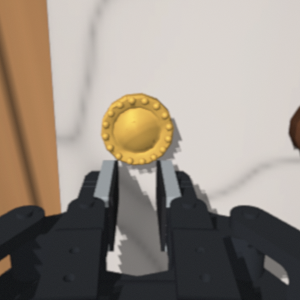

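D is nested at (138,128). I finish the push, slanting a little once past the slicker so D doesn't land on C.

```bash
python3 -m crank '[0.2,0.066,0.5,0,0,0,0,0.2,0.066,0.5,0,0,0,0,0.2,0.066,0.5,0,0,0,0,0.2,0.066,0.5,0,0,0,0,0.2,0.066,0.5,0,0,0,0,0.2,0.15,0.48,0,0,0,0,0.2,0.19,0.48,0,0,0,0,0.2,0.19,0.48,0,0,0,0,0.2,0.19,0.48,0,0,0,0,0.2,0.19,0.48,0,0,0,0]'
python3 -m crank '[0.2,0.19,0.48,0,0,0,0,0.2,0.19,0.48,0,0,0,0,0.2,0.19,0.48,0,0,0,0,0.2,0.19,0.48,0,0,0,0,0.2,0.09,0.3,0,0,0,0,0.2,0,0,0,0,0,0]'
python3 -m crank '[0.2,0,0,1,0,0,0,0.2,0,0,1,0,0,0,0.2,0,0,1,0,0,0,0.2,0,0,1,0,0,0,0.2,0,0,0,0,0,0]'
```

```text
time: 15.2
eef_pos: [488.1, 168.9, 42.4]
ee_rot: [-2.364, -2.069, 0.0]
wrist_force: [0.3, -0.4, -0.8]
gripper_width: 16.9
grip_force: 0.1
time: 15.8
eef_pos: [504.8, 213.3, 42.4]
ee_rot: [-2.363, -2.07, 0.0]
wrist_force: [0.8, 0.1, 1.2]
gripper_width: 16.8
grip_force: 0.0
time: 16.3
eef_pos: [506.2, 212.7, 126.1]
ee_rot: [2.362, 2.067, 0.008]
wrist_force: [0.5, -0.7, 0.8]
gripper_width: 16.9
grip_force: 0.0
```

```bash
python3 -m crank '[0.2,0.29,-0.955,0,0,0,0,0.2,0.29,-0.955,0,0,0,0,0.2,0.29,-0.955,0,0,0,0,0.2,0.29,-0.955,0,0,0,0,0.2,0.29,-0.955,0,0,0,0,0.2,0.29,-0.955,0,0,0,0,0.2,0.29,-0.955,0,0,0,0,0.2,0.29,-0.955,0,0,0,0,0.2,0.29,-0.955,0,0,0,0,0.2,0.29,-0.955,0,0,0,0]'
python3 -m crank '[0.2,0.29,-0.955,0,0,0,0,0.2,0.29,-0.955,0,0,0,0,0.2,0.29,-0.955,0,0,0,0,0.2,0.29,-0.955,0,0,0,0,0.2,0.29,-0.955,0,0,0,0,0.2,0.29,-0.955,0,0,0,0,0.2,0.29,-0.955,0,0,0,0,0.2,0,0,-1,0,0,0,0.2,0,0,-1,0,0,0,0.2,0,0,0,0,0,0]'
python3 - <<'E'
from plant import r
import cv2,numpy as np
o=r.get_obs();print(o['eef_pos'],o['wrist_force'])
p,d=r.camera("wrist");cv2.imwrite("pics/w6.png",p)
E
```

```text
time: 17.3
eef_pos: [562.3, 20.5, 120.9]
ee_rot: [-2.363, -2.068, 0.002]
wrist_force: [0.1, 0.2, -0.1]
gripper_width: 17.1
grip_force: 0.0
time: 18.3
eef_pos: [601.4, -112.5, 78.3]
ee_rot: [-2.36, -2.065, 0.006]
wrist_force: [-0.3, -0.1, -0.5]
gripper_width: 17.2
grip_force: 0.0
[ 601.4476616  -112.47306951   78.27520068] [-0.27240168 -0.11339733 -0.45230616]
```

View pics/w6.png

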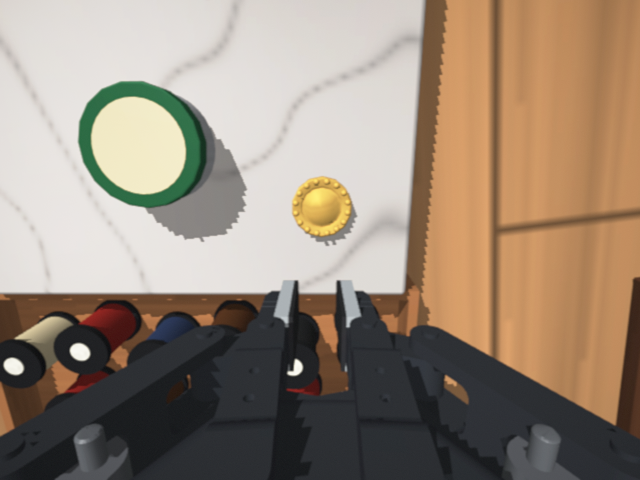

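B is at (321,206), lined up with the finger gap, and the tin is well clear. Last push.

```bash
python3 -m crank '[0.2,0.01,0.05,-1,0,0,0,0.2,0,0,-0.7,0,0,0,0.2,0,0,-0.2,0,0,0,0.2,0,0,-0.1,0,0,0,0.2,0.04,0.3,0,0,0,0,0.2,0.04,0.3,0,0,0,0,0.2,0.04,0.3,0,0,0,0,0.2,0.053,0.4,0,0,0,0,0.2,0.066,0.5,0,0,0,0,0.2,0.066,0.5,0,0,0,0]'
python3 -m crank '[0.2,0.066,0.5,0,0,0,0,0.2,0.066,0.5,0,0,0,0,0.2,0.066,0.5,0,0,0,0,0.2,0.066,0.5,0,0,0,0,0.2,0.066,0.5,0,0,0,0,0.2,0.066,0.5,0,0,0,0,0.2,0.066,0.5,0,0,0,0,0.2,0.066,0.5,0,0,0,0,0.2,0.066,0.5,0,0,0,0,0.2,0.066,0.5,0,0,0,0]'
python3 -m crank '[0.2,0.066,0.5,0,0,0,0,0.2,0.066,0.5,0,0,0,0,0.2,0.066,0.5,0,0,0,0,0.2,0.066,0.5,0,0,0,0,0.2,0.066,0.5,0,0,0,0,0.2,0.066,0.5,0,0,0,0,0.2,-0.034,0.51,0,0,0,0,0.2,-0.034,0.51,0,0,0,0,0.2,-0.034,0.51,0,0,0,0,0.2,-0.034,0.51,0,0,0,0]'
```

```text
time: 19.35
eef_pos: [609.8, -64.2, 42.7]
ee_rot: [2.363, 2.07, 0.0]
wrist_force: [-0.1, 1.1, 0.5]
gripper_width: 17.0
grip_force: 0.2
time: 20.35
eef_pos: [622.9, 35.6, 42.5]
ee_rot: [2.364, 2.069, 0.0]
wrist_force: [1.0, -0.4, 0.9]
gripper_width: 17.2
grip_force: 0.2
time: 21.35
eef_pos: [627.9, 136.5, 42.5]
ee_rot: [-2.364, -2.07, -0.0]
wrist_force: [0.5, -0.7, -0.1]
gripper_width: 17.2
grip_force: 0.1
```

```bash
python3 -m crank '[0.2,-0.034,0.51,0,0,0,0,0.2,-0.034,0.51,0,0,0,0,0.2,-0.034,0.51,0,0,0,0,0.2,-0.034,0.51,0,0,0,0,0.2,-0.034,0.51,0,0,0,0,0.2,-0.034,0.51,0,0,0,0,0.2,0,0,0,0,0,0,0.2,0,0,1,0,0,0,0.2,0,0,1,0,0,0,0.2,0,0,1,0,0,0]'
python3 -m crank '[0.2,0,-1,1,0,0,0,0.2,0,-1,1,0,0,0,0.2,0,-1,1,0,0,0,0.2,0,-1,1,0,0,0,0.2,0,-1,1,0,0,0,0.2,0,-1,0,0,0,0,0.2,0,-1,0,0,0,0,0.2,0,-1,0,0,0,0,0.2,0,-1,0,0,0,0,0.2,0,0,0,0,0,0]'
python3 - <<'E'
from plant import r
import cv2
p,d=r.camera("top");cv2.imwrite("pics/t3.png",cv2.resize(p[175:315,125:435],None,fx=2.5,fy=2.5))
E
```

```text
time: 22.35
eef_pos: [623.8, 196.5, 102.9]
ee_rot: [-2.364, -2.069, 0.001]
wrist_force: [-0.1, 0.4, -0.4]
gripper_width: 16.8
grip_force: 0.0
time: 23.35
eef_pos: [623.9, 14.1, 202.5]
ee_rot: [2.367, 2.065, -0.001]
wrist_force: [-0.4, 0.3, -0.4]
gripper_width: 17.4
grip_force: 0.0
```

View pics/t3.png

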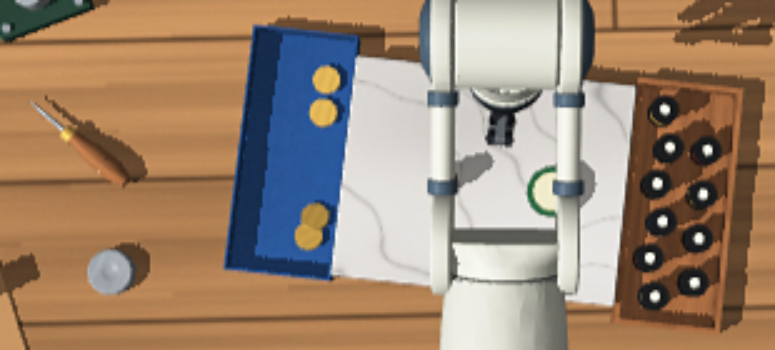

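All four conchos are in the blue tray, at (326,79), (323,112), (315,215) and (308,236). The tin is standing, and the slicker's shadow is where it was. I'm handing in.

```bash
python3 -c "
from plant import r
print(r.finish_job())"
```

```text
the job is handed in; nothing more can be done
None
```

I swept all four conchos into the blue tray and handed the job in at about 23 s; in the last picture the wax tin, awl and anvil were in place, the slicker was hidden behind the arm with its shadow unmoved, the maul and dye bottle were out of frame, and no verdict came back.

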